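Find the heavy side of a shaker rotor and hold it down

TASK

The sieve shaker's rotor sits in its bearing stand with its drum closed, so nobody can see on which side its off-centre weight lies. Take the wooden handle of its crank, turn the rotor through at least one full turn to feel which side is heavy, then bring the heavy side straight down and finish while still holding the handle there, rotor at rest, ready for its locking screw. Leave the other things on the bench where they are.

Things in the scene. Friction and masses are not known exactly. Their poses are not given: they have to be found in the camera images.
- stand: Fixed bearing stand: dark steel base plate 160 x 200 mm with two grey bearing pedestals, 141 mm high, carrying the rotor on a level axle. Origin on the bench under the drum; y is the axle's direction towards the crank end, z up; the plate spans x -80 to 80, y -130 to 70 mm. Its place and yaw differ each time.
- drum (a point): Centre of the rotor's closed plain steel drum, 120 mm in diameter and 92 mm long; axes as the stand's. The hidden weight is fixed in it, at any angle from the crank, different each time. Its pull is 0.15 to 0.19 N m when level with the axle. The bearing seals drag with a steady 0.21 N m either way round, so the rotor stays wherever it is left.
- axle (a point): Point of the stand on the rotor's turning axis, level along the axle with the middle of the crank handle (135 mm in y from the stand's origin, 115 mm above the bench). y runs along the axle, outwards, x is level, z is up. It does not turn with the rotor: the middle of the handle circles about it at 45 mm radius.
- grip: Wooden crank handle: a round sleeve 20 mm in diameter, 80 mm long, parallel to the axle at 45 mm radius, sticking out freely; its middle is 53 mm outward of the steel crank arm. Origin at its middle, y outwards. It spins freely on its pin, so a gripper holding it from above can keep its own direction all the way round. Lowest height of the middle 70 mm.
- rotor (a joint): Turn of the rotor in rad, no end stops: 0 when the handle is straight above the axle, growing as it goes towards the stand's +x (right-handed about +y). Starts between -1 and 1. Crank and handle are counterbalanced. At the handle, raising the heavy side takes up to 3.4 to 4.2 N more push than the drag alone (4.7 N), lowering it as much less.
- brick: Bystander: cored red brick 215 x 102 x 65 mm with three round holes, loose; origin under its centre.
- sieve_cup: Bystander: grey plastic cup, 90 mm across, 75 mm high, loose; origin under its centre.
- ruler: Bystander: steel ruler 300 x 28 x 3 mm lying flat beside the stand on its +x side, loose; origin under its centre.
- wrench: Bystander: small spanner, 150 mm long, lying beside the stand on its -x side, loose.
- brush: Bystander: hand brush, 160 mm long, lying on the bench, loose.
- grease_can: Bystander: round metal can, 60 mm across, 65 mm high, loose; origin under its centre.
- prism: Bystander: grey mortar test bar 160 x 40 x 40 mm, loose; origin under its centre.

How it is judged:
By the outcome, as a careful person would: the job done as asked, in the order asked, and still so for the second after the job is handed in, while the arm keeps its last pose, push and grip.
It also fails if it takes over 69 s, if anything falls off the work surface, if the arm or the gripper's body presses on something with over 40 N, if the wrist force passes 120 N, or if a joint passes its speed limit or range.

ROBOT

A 7-joint arm with a two-finger parallel gripper is mounted at the origin on the work surface. World frame = base frame: x ahead of the robot, y to its left, z up, the work surface at z = 0. Lengths are in mm, angles in rad, forces in N, time in s.
With the tool pointing down it reaches from about 400 to 875 mm from the base axis. Payload 4.4 kg.
Tool frame: the origin (TCP) lies on the centre line of the jaws, within the pads' length; the fingertips stand 14 mm ahead of it and the grasp point (between the pads) lies 5 mm behind it; z points along the fingers, x is the direction in which the jaws open and shut, and the axes are right-handed (so a half turn about z gives the same grasp; the last joint's range is limited). The gripper opens to 85 mm and grips with 20 to 120 N. Pads are 22 mm wide; open, the fingers measure 114 mm over their backs; the gripper's body (76 mm by 85 mm) begins 54 mm behind the grasp point. The pads swing forward as they close: fully open they stand 13 mm farther back than shut.
Start: joints at [-0.066, 0.628, 0.038, 1.517, -0.027, 0.996, -0.02], TCP at [650.014, 0.027, 245.313] pointing down, gripper open.
Joint ranges: [-3.06, 3.06], [-0.37, 2.12], [-1.25, 1.32], [0.18, 2.47], [-1.1, 4.24], [0.23, 1.98], [-2.94, 2.94]. Speed limits (rad/s): [2.57, 2.57, 3.14, 3.14, 3.14, 3.14, 3.14].

INTERFACE

Orientations are given as [roll, pitch, yaw] about the fixed x, y, z axes, in that order (R = Rz(yaw) Ry(pitch) Rx(roll)).
In Python, from cell import ctrl gives the robot as it stands.
- The arm moves only by the tool send_rows, never from a script. Its argument "commands" is a list of rows, each a list of 5 numbers: the finger opening in mm, from 0 to 85.4, then the shift along the tool's x, y, z in mm, then the turn about the tool's z in degrees. In form: [[grip, x, y, z, roll], ...]. A call has 1 to 5 rows; each row is the pose to reach, as a shift and turn from the pose measured when the call began, along the tool's axes at that moment; what a row does not reach only later rows make up. A row lasts 1/10 s, in which the tool goes at most 50 mm and 8.59 degrees, less where a joint would pass 70% of its speed; a pose out of reach is approached as far as the arm can. A call with a gripper value outside its range is refused whole. The fingers move at their own pace and stop on an object; the grip force is fixed at half the most. Time passes only in rows, so rows that repeat a pose let the fingers close. It gives the time, the measured TCP pose, the force and the opening at its end, in the units of the state.
- ctrl.read_state(): the state, without advancing time (a new reading comes with each control period).
- ctrl.get_image(name): name is "scene" or "side" or "wrist"; returns the picture (420x560x3 uint8, red, green, blue); there is no depth.
- ctrl.camera_params(name): a dict with "fx", "fy", "cx", "cy" (pixels), "k1" (the pictures are not rectified: a ray, as slopes to the right and down, at radius r is drawn at 1 + k1 r^2 times it, then the intrinsics apply), "cam_to_world" (4x4, takes a point from camera to world coordinates). Camera axes: x right, y down, z forward; pixel columns grow to the right and rows downward; lengths in mm; the calibration is good to about 2 mm. A picture is of the moment at which its call begins: read the wrist's pose just before it. camera_params takes no time and is no camera call; for the wrist camera it gives the pose at the moment of the call.
- ctrl.finish_job(): hands the job in, once; it reports no verdict.
The state is a dict: "clock": time; "qpos": joint angles; "qd": joint speeds; "tau": joint torques, N m; "eef_pos": TCP position; "tool_rot": TCP orientation; "force": force on the tool from outside, world axes, zero at the start; "torque": the same for the moment, N m; "width": finger opening in mm.
Only numpy, scipy, OpenCV 4.12 (cv2) and the standard library are available. Lean on these libraries where they do the work, as an engineer would, in place of code of your own. Each camera call takes 0.05 s, during which the arm holds its last target.

## Working session

There is one attempt and no reset: what is moved stays moved. The work goes in short steps, Python scripts to look and compute and a tool call to move; the robot and the scene stay as the last step left them, time stands still between calls to the robot, and variables do not carry over. Pictures are saved under pics/ and viewed, and the job is handed in when it is done.

Besides the shell and the picture viewer there is one more tool, called after ">>>" in YAML: its name, and indented under it one key for each argument. send_rows: Moves the arm, as the interface text tells. Its arguments: {"type":"object","properties":{"commands":{"type":"array"}},"required":["commands"]}

```bash
ls; mkdir -p pics
python3 - <<'E'
from cell import ctrl
import cv2
print(ctrl.read_state())
for n in ("scene","side","wrist"):
    p=ctrl.camera_params(n); print(n,p)
    im=ctrl.get_image(n); cv2.imwrite(f"pics/{n}0.png",im[:,:,::-1])
E
```

```text
pics
{'clock': 0.0, 'qpos': array([-0.06579129,  0.62938086,  0.03847771,  1.51835851, -0.02701584,
        0.99630012, -0.02000575]), 'qd': array([-9.71604436e-04,  1.00311232e-03,  8.69422142e-04,  4.13290963e-04,
       -2.88103596e-05, -2.43036894e-03, -1.68605528e-03]), 'tau': array([-1.11932164e-03, -5.63405585e+01,  1.22606792e+00, -1.93450052e+01,
        1.09587883e-02,  1.05136272e-02, -8.84369996e-06]), 'eef_pos': array([6.49402990e+02, 7.42240992e-03, 2.44370244e+02]), 'tool_rot': array([ 3.14155777e+00,  1.92748075e-03, -5.18249876e-05]), 'force': array([-0.58570085,  0.72616701,  0.13081149]), 'torque': array([ 0.0176953 ,  0.04235388, -0.06062694]), 'width': 85.15586343978754}
scene {'fx': 504.8810439617952, 'fy': 504.8810439617952, 'cx': 275.74637562735694, 'cy': 219.56021965743062, 'k1': -0.024007090901553226, 'cam_to_world': array([[-7.08392536e-01,  4.21082117e-01, -5.66453764e-01,
         1.27432591e+03],
       [ 7.05735896e-01,  4.34859792e-01, -5.59315480e-01,
         6.97336609e+02],
       [ 1.08102198e-02, -7.95981666e-01, -6.05224196e-01,
         9.01171
[... 384 characters left out ...]
187e-01,
        -9.22911926e+02],
       [ 1.79834441e-02, -7.82974577e-01, -6.21793702e-01,
         1.02181833e+03],
       [ 0.00000000e+00,  0.00000000e+00,  0.00000000e+00,
         1.00000000e+00]])}
wrist {'fx': 376.4588666224079, 'fy': 376.4588666224079, 'cx': 277.0497003178562, 'cy': 211.08845835087774, 'k1': -0.01467280206117006, 'cam_to_world': array([[ 9.99999758e-01,  6.00977484e-05, -6.92395704e-04,
         6.50627160e+02],
       [-1.39580809e-04, -9.58588876e-01, -2.84793518e-01,
         7.21866079e+01],
       [-6.80838268e-04,  2.84793546e-01, -9.58588636e-01,
         3.72395670e+02],
       [ 0.00000000e+00,  0.00000000e+00,  0.00000000e+00,
         1.00000000e+00]])}
```

View pics/scene0.png

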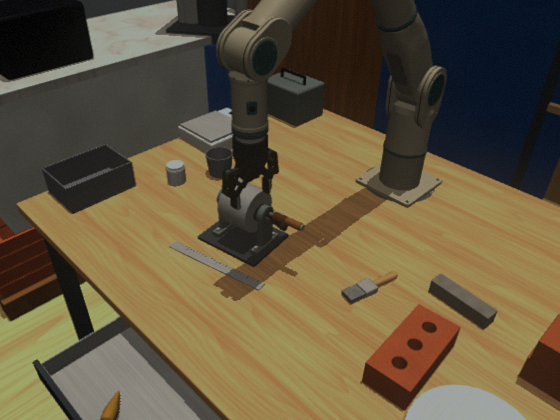

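View pics/side0.png

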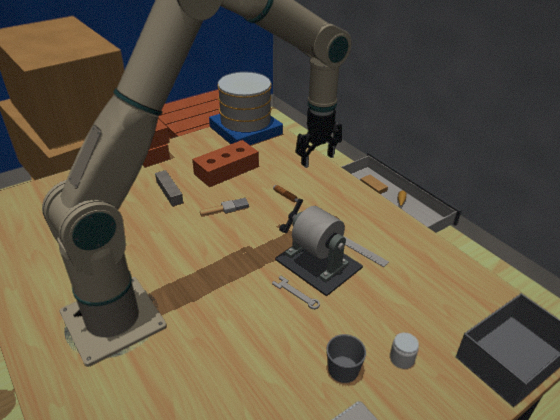

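View pics/wrist0.png

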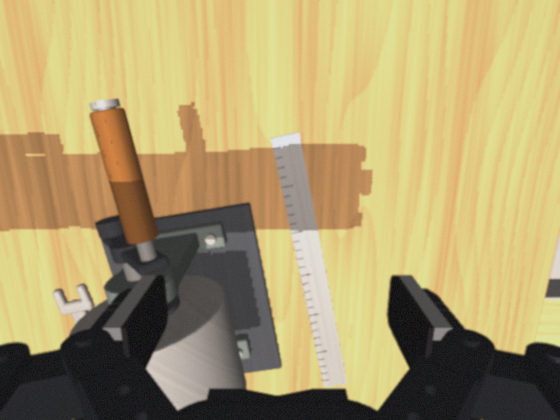

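```bash
cat > h.py <<'E'
import numpy as np, cv2
from cell import ctrl
def ray(p,uv):
    K=np.array([[p['fx'],0,p['cx']],[0,p['fy'],p['cy']],[0,0,1]])
    q=cv2.undistortPoints(np.array([[uv]],float),K,np.array([p['k1'],0,0,0,0]))[0,0]
    T=p['cam_to_world']; d=T[:3,:3]@np.array([q[0],q[1],1]); return T[:3,3],d/np.linalg.norm(d)
def atz(p,uv,z):
    o,d=ray(p,uv); return o+d*(z-o[2])/d[2]
def proj(p,X):
    T=p['cam_to_world']; X=np.atleast_2d(X)
    c=(X-T[:3,3])@T[:3,:3]; s=c[:,:2]/c[:,2:]; r=(s**2).sum(1,keepdims=True); s=s*(1+p['k1']*r)
    return np.c_[s[:,0]*p['fx']+p['cx'],s[:,1]*p['fy']+p['cy']]
def tri(l):
    A=0;b=0
    for p,uv in l:
        o,d=ray(p,uv);M=np.eye(3)-np.outer(d,d);A=A+M;b=b+M@o
    X=np.linalg.solve(A,b); return X
E
python3 - <<'E'
import cv2
for n,(a,b,c,d) in dict(scene=(160,150,320,290),side=(250,170,400,300),wrist=(40,80,320,420)).items():
    im=cv2.imread(f"pics/{n}0.png")[b:d,a:c]
    s=min(800/(c-a),600/(d-b)); cv2.imwrite(f"pics/{n}0c.png",cv2.resize(im,None,fx=s,fy=s,interpolation=cv2.INTER_CUBIC)); print(n,s)
E
```

```text
scene 4.285714285714286
side 4.615384615384615
wrist 1.7647058823529411
```

View pics/scene0c.png

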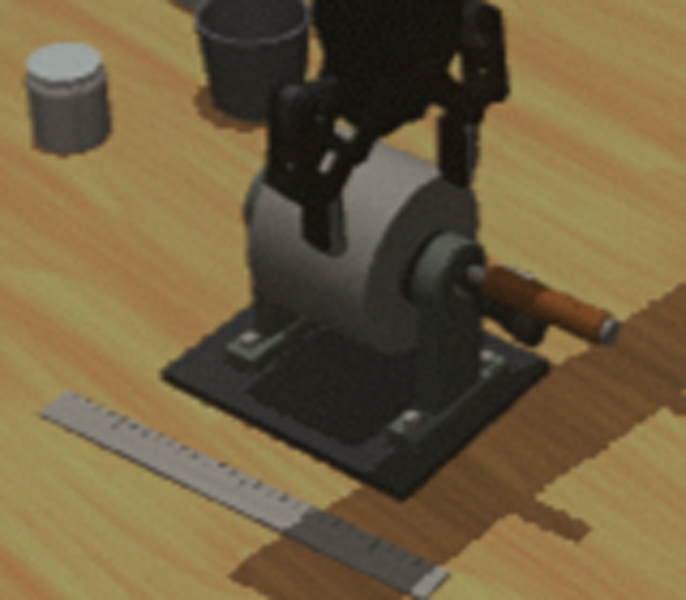

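View pics/side0c.png

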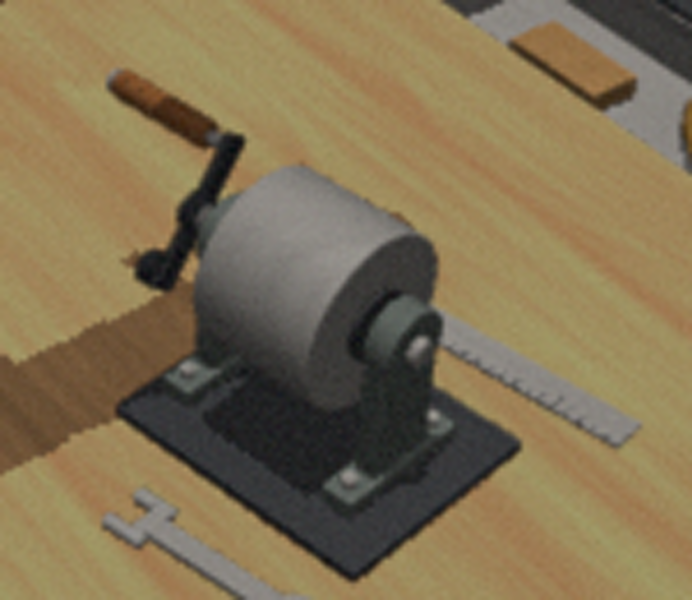

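View pics/wrist0c.png

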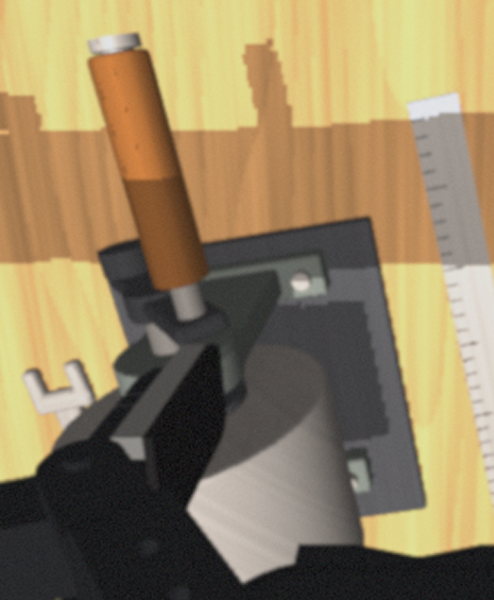

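```bash
cat > fit.py <<'E'
from h import *
from scipy.optimize import least_squares
P={n:ctrl.camera_params(n) for n in("scene","side","wrist")}
O=dict(scene=(160,150,30/7),side=(250,170,4.61538),wrist=(40,80,1.7647))
def U(n,u,v): a,b,s=O[n]; return np.array([a+(u+.5)/s-.5,b+(v+.5)/s-.5])
C=[("scene",163,375,80,-130),("scene",402,497,80,70),("scene",549,365,-80,70),
("side",118,408,-80,70),("side",353,580,-80,-130),("side",520,443,80,-130),("wrist",370,218,80,70),("wrist",425,505,80,-130)]
def f(q,full=False):
    x,y,t,h=q; r=[]
    for n,u,v,a,b in C:
        X=[x+a*np.cos(t)-b*np.sin(t),y+a*np.sin(t)+b*np.cos(t),h]
        r.append((proj(P[n],X)[0]-U(n,u,v)))
    return np.array(r) if full else np.ravel(r)
s=least_squares(f,[600,-50,.2,5],loss='soft_l1'); print(s.x); print(f(s.x,1).round(1))
tip=tri([(P[n],U(n,*q)) for n,q in dict(scene=(608,330),side=(115,78),wrist=(115,45)).items()])
inn=tri([(P[n],U(n,*q)) for n,q in dict(scene=(492,283),side=(212,135),wrist=(180,280)).items()])
print(tip,inn,np.linalg.norm(tip-inn))
x,y,t,h=s.x
R=np.array([[np.cos(t),-np.sin(t),0],[np.sin(t),np.cos(t),0],[0,0,1]])
for X in(tip,inn,(tip+inn)/2): print(R.T@(X-[x,y,0]))
print("axle",R@[0,135,115]+[x,y,0])
E
python3 fit.py
```

```text
[ 5.54586416e+02 -1.09203987e+02  1.61706107e-01  7.32450530e+00]
[[-1.2  0.2]
 [-0.3  0.7]
 [ 0.3  0.5]
 [-0.6 -0.2]
 [ 0.3 -0.2]
 [ 1.   0.5]
 [-0.5 -0.9]
 [-0.1  1.1]]
[551.20919913  70.37431163 153.70503925] [565.43434804  -9.96712614 152.28589569] 81.60340343781813
[ 25.57935914 177.77926547 153.70503925]
[ 26.68377184  96.19567792 152.28589569]
[ 26.13156549 136.9874717  152.99546747]
axle [532.85110713  24.03480768 115.        ]
```

```bash
cat >> h.py <<'E'
from scipy.spatial.transform import Rotation as Ro
S=np.array([554.6,-109.2,0]); YAW=0.1617
RS=Ro.from_euler('z',YAW).as_matrix(); AX=S+RS@[0,135,115]
def st():
    s=ctrl.read_state(); R=Ro.from_euler('xyz',s['tool_rot']).as_matrix(); return s,R
def rel(X): return RS.T@(X-AX)
def grasp(s,R): return s['eef_pos']-5*R[:,2]
def shift(target_rel): # grasp-point target in axle frame -> tool shift
    s,R=st(); return R.T@(AX+RS@np.array(target_rel)-grasp(s,R))
E
python3 - <<'E'
from h import *
s,R=st(); print(shift([26,12,105]),shift([26,12,38]),s['clock'],rel(grasp(s,R)))
E
```

```text
[-92.9231177  -40.05518739  29.7528313 ] [-92.82762694 -40.05776274  96.7527632 ] 0.15 [111.30409965 -42.49869937 134.6219034 ]
```

>>> send_rows:
  commands:
    - [85, -30, -13, 10, -3]
    - [85, -60, -26, 20, -6]
    - [85, -93, -40, 30, -9.3]
    - [85, -93, -40, 30, -9.3]
    - [85, -93, -40, 30, -9.3]

```text
clock: 0.65
eef_pos: [556.2, 40.3, 214.7]
tool_rot: [-3.141, 0.002, 0.163]
force: [1.7, -1.5, 0.0]
width: 84.6
```

Run:
```python
from h import *
s,R=st(); print(s['clock'],s['eef_pos'],s['tool_rot'],rel(grasp(s,R)),shift([26,12,38]),s['force'],s['qd'].round(3))
p=ctrl.camera_params('wrist');im=ctrl.get_image('wrist'); cv2.imwrite('pics/w1.png',im[:,:,::-1])
for X in ([26,-40,38],[26,40,38],[26,12,38]): print(proj(p,AX+RS@np.array(X)))
s,R=st();print(s['force'])
```

```text
0.65 [556.16681385  40.33213684 214.73289554] [-3.14133928e+00  1.66239426e-03  1.62902847e-01] [ 25.62880335  12.32798447 104.73288847] [ 0.48173768  0.34533884 66.73209448] [ 1.69657766 -1.50307948  0.01195341] [ 0.013  0.011  0.018 -0.056  0.003 -0.002  0.001]
[[275.98569984 323.86903308]]
[[276.02604651 188.75967202]]
[[276.01041809 239.55993111]]
[-0.29152864  0.55335017 -0.21666432]
```

View pics/w1.png

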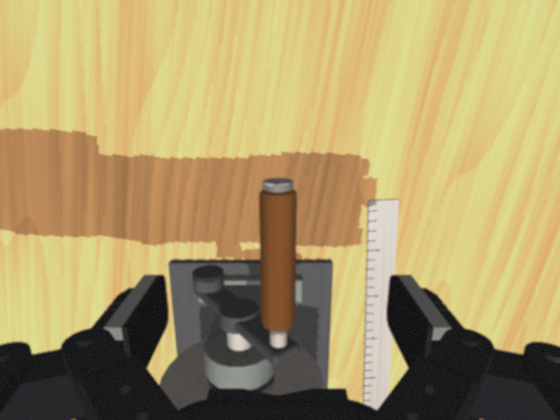

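The handle runs from (278,190) to (278,330), centred between the jaws and within 2 px of the prediction. I'll descend.

>>> send_rows:
  commands:
    - [85, 1, 0, 20, 0]
    - [85, 1, 0, 45, 0]
    - [85, 1, 0, 67, 0]
    - [85, 1, 0, 67, 0]

```text
clock: 1.1
eef_pos: [557.8, 39.1, 145.7]
tool_rot: [3.141, 0.004, 0.16]
force: [-1.2, 0.2, -0.8]
width: 85.6
```

Run:
```python
from h import *
F=[]
for i in range(6):
    s,R=st(); F.append(s['force']); im=ctrl.get_image(['wrist','side','scene'][i%3])
    if i<2: cv2.imwrite(f'pics/d{i}.png',im[:,:,::-1])
F=np.array(F);print(F.round(2),F.mean(0),s['clock'],rel(grasp(s,R)),s['tau'].round(2))
```

```text
[[-1.19  0.24 -0.79]
 [-0.3   0.38  0.48]
 [ 0.12 -0.16  0.98]
 [-0.17  0.27 -0.53]
 [-0.37  0.4  -0.28]
 [-0.39 -0.15 -0.1 ]] [-0.38169118  0.16186407 -0.0400993 ] 1.35 [28.99899314 11.3015196  39.34409865] [ 4.000e-02 -5.040e+01  6.000e-01 -1.393e+01  1.000e-02  0.000e+00
 -0.000e+00]
```

>>> send_rows:
  commands:
    - [85, -2, 0, 1, 0]
    - [40, -2, 0, 1, 0]
    - [15, -2, 0, 1, 0]
    - [10, -2, 0, 1, 0]
    - [10, -2, 0, 1, 0]

```text
clock: 1.9
eef_pos: [557.5, 39.6, 148.3]
tool_rot: [3.141, -0.003, 0.162]
force: [1.0, 0.2, -0.3]
width: 27.8
```

>>> send_rows:
  commands:
    - [10, 0, 0, 0, 0]
    - [10, 0, 0, 0, 0]
    - [10, 0, 0, 0, 0]

```text
clock: 2.2
eef_pos: [556.6, 39.5, 148.2]
tool_rot: [3.141, -0.001, 0.162]
force: [-4.5, -0.5, 2.5]
width: 18.2
```

Run:
```python
from h import *
s,R=st(); g=rel(grasp(s,R)); print(g,np.hypot(g[0],g[2]),np.degrees(np.arctan2(g[0],g[2])),s['width'],s['force'])
im=ctrl.get_image('scene'); cv2.imwrite('pics/g0.png',cv2.resize(im[150:290,160:320,::-1],None,fx=4,fy=4,interpolation=cv2.INTER_CUBIC))
```

```text
[25.90200087 11.41102633 38.240592  ] 46.187190063794056 34.11147778841818 18.163010050135917 [-4.51918688 -0.47215838  2.53331314]
```

View pics/g0.png

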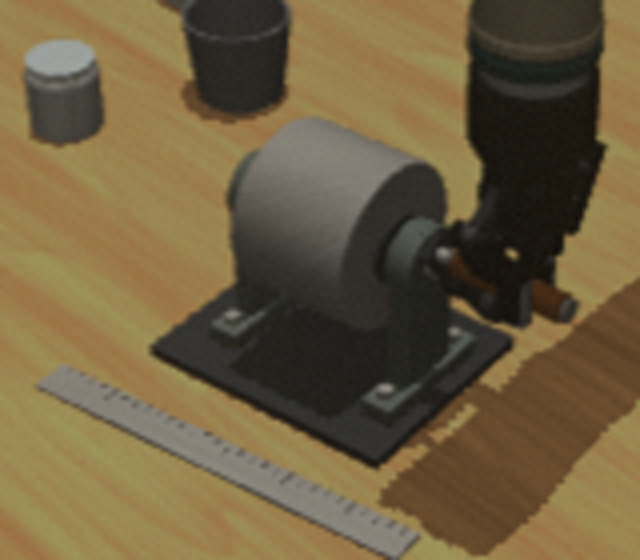

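```bash
cat > step.py <<'E'
from h import *
import sys, json
d=float(sys.argv[1]); n=int(sys.argv[2]) if len(sys.argv)>2 else 5
s,R=st(); g=rel(grasp(s,R)); th=np.arctan2(g[0],g[2]); F=RS.T@s['force']
open('log.jsonl','a').write(json.dumps(dict(t=s['clock'],g=list(g),F=list(F),M=list(RS.T@s['torque']),w=s['width'],tau=list(s['tau']),q=list(s['qpos']),qd=list(s['qd']),tag=sys.argv[3] if len(sys.argv)>3 else ''))+'\n')
print('t',round(s['clock'],2),'th',np.degrees(th).round(1),'r',np.hypot(g[0],g[2]).round(1),'y',g[1].round(1),'F',F.round(1),'Ftan',round(F[0]*np.cos(th)-F[2]*np.sin(th),2),'Frad',round(F[0]*np.sin(th)+F[2]*np.cos(th),2),'w',round(s['width'],1))
rows=[]
for i in range(1,n+1):
    a=th+np.radians(d)*i
    v=R.T@(RS@(np.array([45*np.sin(a),11.4,45*np.cos(a)])-g)); rows.append([10]+[round(float(x),1) for x in v]+[0])
print(rows, 'yawerr deg',np.degrees(s['tool_rot'][2]-YAW).round(2))
E
python3 step.py 6
```

```text
t 2.25 th 34.2 r 46.2 y 11.4 F [-3.7 -0.7  3.6] Ftan -5.12 Frad 0.87 w 18.2
[[10, 3.1, 0.0, 3.9, 0], [10, 6.5, 0.0, 7.1, 0], [10, 9.6, 0.0, 10.7, 0], [10, 12.3, 0.0, 14.5, 0], [10, 14.5, 0.0, 18.6, 0]] yawerr deg -0.01
```

>>> send_rows:
  commands:
    - [10, 3.5, 0, 3, 0]
    - [10, 7, 0, 6, 0]
    - [10, 10, 0, 10, 0]
    - [10, 12.5, 0, 14, 0]
    - [10, 14.7, 0, 18, 0]

```text
clock: 2.75
eef_pos: [570.3, 41.8, 130.4]
tool_rot: [3.141, 0.001, 0.162]
force: [-6.8, 0.2, 7.2]
width: 17.9
```

```bash
python3 step.py 6 5 f
```

```text
t 2.75 th 62.9 r 44.8 y 11.5 F [-6.7  1.2  7.2] Ftan -9.48 Frad -2.67 w 17.9
[[10, 2.1, 0.1, 4.2, 0], [10, 3.6, 0.1, 8.7, 0], [10, 4.6, 0.1, 13.3, 0], [10, 5.1, 0.1, 18.0, 0], [10, 5.1, 0.1, 22.7, 0]] yawerr deg -0.01
```

>>> send_rows:
  commands:
    - [10, 2.1, 0, 4.2, 0]
    - [10, 3.6, 0, 8.7, 0]
    - [10, 4.6, 0, 13.3, 0]
    - [10, 5.1, 0, 18, 0]
    - [10, 5.1, 0, 22.7, 0]

```text
clock: 3.25
eef_pos: [573.8, 42.4, 107.8]
tool_rot: [3.141, 0.004, 0.162]
force: [-7.4, -1.0, 9.6]
width: 18.0
```

```bash
python3 step.py 6 5 f
```

```text
t 3.25 th 92.9 r 43.4 y 11.5 F [-7.4  0.2  9.6] Ftan -9.21 Frad -7.91 w 18.0
[[10, 1.1, 0.1, 4.8, 0], [10, 0.2, 0.1, 9.4, 0], [10, -1.3, 0.1, 13.9, 0], [10, -3.2, 0.1, 18.2, 0], [10, -5.5, 0.1, 22.3, 0]] yawerr deg -0.01
```

```bash
sed -i "s/^s,R=st(); g=rel(grasp(s,R));/CO=np.array([-1.8,0,0]); s,R=st(); g=rel(grasp(s,R))-CO;/" step.py; python3 step.py 6 5 dup
```

```text
t 3.25 th 92.8 r 45.2 y 11.5 F [-7.4  0.2  9.6] Ftan -9.23 Frad -7.9 w 18.0
[[10, -0.7, 0.1, 4.7, 0], [10, -1.6, 0.1, 9.3, 0], [10, -3.0, 0.1, 13.8, 0], [10, -4.9, 0.1, 18.1, 0], [10, -7.2, 0.1, 22.2, 0]] yawerr deg -0.01
```

>>> send_rows:
  commands:
    - [10, -0.7, 0, 4.7, 0]
    - [10, -1.6, 0, 9.3, 0]
    - [10, -3, 0, 13.8, 0]
    - [10, -4.9, 0, 18.1, 0]
    - [10, -7.2, 0, 22.2, 0]

```text
clock: 3.75
eef_pos: [565.8, 41.0, 86.3]
tool_rot: [3.141, 0.006, 0.161]
force: [-6.4, -0.7, 13.6]
width: 18.0
```

```bash
python3 step.py 6 5 f
```

```text
t 3.75 th 122.6 r 44.0 y 11.5 F [-6.5  0.4 13.6] Ftan -7.99 Frad -12.77 w 18.0
[[10, -1.9, 0.1, 4.4, 0], [10, -5.0, 0.1, 7.9, 0], [10, -8.4, 0.1, 11.1, 0], [10, -12.2, 0.1, 13.9, 0], [10, -16.2, 0.1, 16.4, 0]] yawerr deg -0.01
```

```bash
sed -i "s/CO=np.array(.-1.8,0,0.)/CO=np.array([-1.3,0,2.2])/" step.py; python3 step.py 6 5 dup
```

```text
t 3.75 th 125.3 r 44.8 y 11.5 F [-6.5  0.4 13.6] Ftan -7.38 Frad -13.13 w 18.0
[[10, -2.7, 0.1, 3.8, 0], [10, -6.0, 0.1, 7.2, 0], [10, -9.6, 0.1, 10.2, 0], [10, -13.5, 0.1, 12.9, 0], [10, -17.7, 0.1, 15.1, 0]] yawerr deg -0.01
```

>>> send_rows:
  commands:
    - [10, -2.7, 0, 3.6, 0]
    - [10, -6, 0, 7, 0]
    - [10, -9.6, 0, 10, 0]
    - [10, -13.5, 0, 12.7, 0]
    - [10, -17.7, 0, 14.9, 0]

```text
clock: 4.25
eef_pos: [550.9, 38.5, 72.9]
tool_rot: [3.141, -0.0, 0.162]
force: [0.6, 0.0, 10.8]
width: 18.5
```

```bash
python3 step.py 6 5 f
```

```text
t 4.25 th 151.4 r 44.7 y 11.4 F [ 0.6 -0.  10.8] Ftan -5.71 Frad -9.24 w 18.5
[[10, -4.1, -0.0, 2.3, 0], [10, -8.5, -0.0, 3.9, 0], [10, -13.1, -0.0, 5.0, 0], [10, -17.8, -0.0, 5.6, 0], [10, -22.5, -0.0, 5.7, 0]] yawerr deg 0.0
```

>>> send_rows:
  commands:
    - [10, -4.1, 0, 1.7, 0]
    - [10, -8.5, 0, 3.2, 0]
    - [10, -13.1, 0, 4.3, 0]
    - [10, -17.8, 0, 4.9, 0]
    - [10, -22.5, 0, 5, 0]

```text
clock: 4.75
eef_pos: [531.8, 35.3, 67.8]
tool_rot: [3.141, -0.007, 0.162]
force: [3.7, 0.3, -6.4]
width: 18.1
```

```bash
python3 step.py 6 5 f
```

```text
t 4.75 th 177.4 r 44.5 y 11.3 F [ 3.7 -0.4 -6.4] Ftan -3.41 Frad 6.6 w 18.1
[[10, -4.7, -0.1, 0.4, 0], [10, -9.4, -0.1, -0.1, 0], [10, -14.0, -0.1, -1.1, 0], [10, -18.4, -0.1, -2.7, 0], [10, -22.7, -0.1, -4.6, 0]] yawerr deg 0.03
```

>>> send_rows:
  commands:
    - [10, -4.7, 0, 0.5, 0]
    - [10, -9.4, 0, 0.1, 0]
    - [10, -14, 0, -0.8, 0]
    - [10, -18.4, 0, -2.4, 0]
    - [10, -22.7, 0, -4.4, 0]

```text
clock: 5.25
eef_pos: [509.4, 31.6, 72.4]
tool_rot: [3.141, -0.008, 0.162]
force: [3.0, 0.0, 2.3]
width: 18.1
```

```bash
python3 step.py 6 5 f
```

```text
t 5.25 th -152.6 r 44.9 y 11.2 F [ 3.  -0.5  2.3] Ftan -1.55 Frad -3.44 w 18.1
[[10, -4.1, -0.2, -2.3, 0], [10, -7.9, -0.2, -5.1, 0], [10, -11.3, -0.2, -8.3, 0], [10, -14.4, -0.2, -11.9, 0], [10, -17.1, -0.2, -15.7, 0]] yawerr deg 0.03
```

>>> send_rows:
  commands:
    - [10, -4.1, 0, -2.3, 0]
    - [10, -7.9, 0, -5.1, 0]
    - [10, -11.3, 0, -8.3, 0]
    - [10, -14.4, 0, -11.9, 0]
    - [10, -17.1, 0, -15.7, 0]

```text
clock: 5.75
eef_pos: [492.1, 28.6, 88.2]
tool_rot: [3.141, -0.007, 0.162]
force: [3.1, 0.7, 1.3]
width: 18.5
```

```bash
python3 step.py 6 5 f
```

```text
t 5.75 th -122.1 r 45.1 y 11.1 F [3.1 0.2 1.3] Ftan -0.6 Frad -3.31 w 18.5
[[10, -2.2, -0.3, -4.2, 0], [10, -4.0, -0.3, -8.5, 0], [10, -5.3, -0.3, -13.0, 0], [10, -6.2, -0.3, -17.7, 0], [10, -6.6, -0.3, -22.4, 0]] yawerr deg 0.02
```

>>> send_rows:
  commands:
    - [10, -2.2, 0, -4.2, 0]
    - [10, -4, 0, -8.5, 0]
    - [10, -5.3, 0, -13, 0]
    - [10, -6.2, 0, -17.7, 0]
    - [10, -6.6, 0, -22.4, 0]

```text
clock: 6.25
eef_pos: [485.1, 27.5, 110.8]
tool_rot: [3.141, -0.007, 0.162]
force: [3.5, -0.7, -1.0]
width: 17.7
```

```bash
python3 step.py 6 5 f
```

```text
t 6.25 th -91.7 r 45.3 y 11.1 F [ 3.3 -1.3 -1. ] Ftan -1.06 Frad -3.27 w 17.7
[[10, 0.4, -0.3, -4.7, 0], [10, 1.1, -0.3, -9.4, 0], [10, 2.2, -0.3, -14.0, 0], [10, 3.8, -0.3, -18.4, 0], [10, 5.8, -0.3, -22.6, 0]] yawerr deg 0.02
```

>>> send_rows:
  commands:
    - [10, 0.4, 0, -4.7, 0]
    - [10, 1.1, 0, -9.4, 0]
    - [10, 2.2, 0, -14, 0]
    - [10, 3.8, 0, -18.4, 0]
    - [10, 5.8, 0, -22.6, 0]

```text
clock: 6.75
eef_pos: [490.2, 28.3, 133.6]
tool_rot: [3.141, -0.006, 0.162]
force: [2.5, -0.2, -4.2]
width: 18.1
```

```bash
python3 step.py 6 5 f
```

```text
t 6.75 th -61.9 r 45.5 y 11.1 F [ 2.4 -0.6 -4.2] Ftan -2.55 Frad -4.08 w 18.1
[[10, 2.9, -0.3, -3.8, 0], [10, 5.7, -0.3, -7.5, 0], [10, 9.0, -0.3, -11.0, 0], [10, 12.5, -0.3, -14.0, 0], [10, 16.4, -0.3, -16.7, 0]] yawerr deg 0.01
```

>>> send_rows:
  commands:
    - [10, 2.9, 0, -3.8, 0]
    - [10, 5.7, 0, -7.5, 0]
    - [10, 9, 0, -11, 0]
    - [10, 12.5, 0, -14, 0]
    - [10, 16.4, 0, -16.7, 0]

```text
clock: 7.25
eef_pos: [505.1, 30.8, 150.2]
tool_rot: [3.141, -0.002, 0.162]
force: [-1.9, -0.6, -6.0]
width: 18.3
```

```bash
python3 step.py 6 5 f
```

```text
t 7.25 th -33.4 r 45.5 y 11.2 F [-2.  -0.3 -6. ] Ftan -4.96 Frad -3.88 w 18.3
[[10, 4.3, -0.2, -2.0, 0], [10, 8.6, -0.2, -3.9, 0], [10, 13.1, -0.2, -5.4, 0], [10, 17.7, -0.2, -6.4, 0], [10, 22.4, -0.2, -6.9, 0]] yawerr deg 0.01
```

>>> send_rows:
  commands:
    - [10, 4.3, 0, -2, 0]
    - [10, 8.6, 0, -3.9, 0]
    - [10, 13.1, 0, -5.4, 0]
    - [10, 17.7, 0, -6.4, 0]
    - [10, 22.4, 0, -6.9, 0]

```text
clock: 7.75
eef_pos: [525.7, 34.3, 157.4]
tool_rot: [3.141, 0.001, 0.162]
force: [-6.4, -1.9, 1.9]
width: 18.0
```

```bash
python3 step.py 6 5 f
```

```text
t 7.75 th -5.2 r 45.4 y 11.3 F [-6.6 -0.8  1.9] Ftan -6.41 Frad 2.51 w 18.0
[[10, 4.7, -0.1, 0.2, 0], [10, 9.4, -0.1, 0.5, 0], [10, 14.1, -0.1, 1.3, 0], [10, 18.6, -0.1, 2.5, 0], [10, 23.0, -0.1, 4.3, 0]] yawerr deg 0.0
```

>>> send_rows:
  commands:
    - [10, 4.7, 0, 0.2, 0]
    - [10, 9.4, 0, 0.5, 0]
    - [10, 14.1, 0, 1.3, 0]
    - [10, 18.6, 0, 2.5, 0]
    - [10, 23, 0, 4.3, 0]

```text
clock: 8.25
eef_pos: [547.5, 38.0, 153.6]
tool_rot: [3.141, 0.004, 0.162]
force: [-6.6, -0.9, 4.7]
width: 18.3
```

```bash
python3 step.py 6 5 f
cat > an.py <<'E'
import json,numpy as np
from scipy.optimize import least_squares
L=[json.loads(l) for l in open('log.jsonl')]
# normalise to offset-free g: early entries without CO
COs=[];
G=[];F=[];D=[]
for i,l in enumerate(L):
    co=np.array([0,0]) if i<3 else (np.array([-1.8,0]) if i==3 else np.array([-1.3,2.2]))
    if i==4: co=np.array([-1.8,0])
    if l['tag'] not in('f','b'): continue
    G.append(np.array([l['g'][0],l['g'][2]])+co); F.append([l['F'][0],l['F'][2]]); D.append(1 if l['tag']=='f' else -1)
G=np.array(G);F=np.array(F);D=np.array(D)
# compliance-aware? circle of fixed radius 45
c=least_squares(lambda c:np.hypot(*(G-c).T)-45,[0,0]).x; print('centre',c,(np.hypot(*(G-c).T)-45).round(1))
bias=np.array([-.38+.02,0.])
for cc in (c,np.array([-1.3,2.2])):
  for b in (bias,np.zeros(2)):
    d=G-cc; th=np.arctan2(d[:,0],d[:,1])
    Fb=F-b; T=-(Fb[:,0]*np.cos(th)-Fb[:,1]*np.sin(th))  # push needed along +theta
    A=np.c_[D,np.sin(th),np.cos(th)]
    x,res,_,_=np.linalg.lstsq(A,T,rcond=None)
    cov=np.linalg.inv(A.T@A)*res[0]/(len(T)-3) if len(T)>3 else 0
    # T = D*drag + W*sin(alpha), alpha = th + phi measured from down: heavy down when th=th0 -> T=W sin(th-th0)
    W=np.hypot(x[1],x[2]); th0=np.degrees(np.arctan2(-x[2],x[1]))
    print('drag',x[0].round(2),'W',W.round(2),'th0',th0.round(1),'res',(T-A@x).round(1),'sd',(np.sqrt(np.diag(cov))[1:]).round(2))
E
python3 an.py
```

```text
t 8.25 th 23.5 r 45.2 y 11.4 F [-6.7  0.1  4.7] Ftan -8.0 Frad 1.64 w 18.3
[[10, 4.1, -0.0, 2.3, 0], [10, 8.1, -0.0, 4.8, 0], [10, 11.8, -0.0, 7.7, 0], [10, 15.2, -0.0, 11.0, 0], [10, 18.2, -0.0, 14.6, 0]] yawerr deg -0.01
centre [-1.51531853  2.52952582] [ 0.1  0.1  0.2  0.1 -0.2  0.1  0.1  0.1  0.1  0.1  0.  -0. ]
drag 5.09 W 4.15 th0 -20.3 res [-0.1 -0.   0.1  0.3 -0.1 -0.1 -0.2 -0.   0.1  0.5 -0.1 -0.3] sd [0.11 0.1 ]
drag 5.09 W 4.29 th0 -24.8 res [-0.1 -0.   0.1  0.3 -0.1 -0.1 -0.2 -0.   0.1  0.5 -0.1 -0.3] sd [0.11 0.1 ]
drag 5.1 W 4.18 th0 -20.1 res [-0.1 -0.   0.1  0.3 -0.1 -0.1 -0.2 -0.1  0.1  0.5 -0.1 -0.3] sd [0.11 0.1 ]
drag 5.1 W 4.32 th0 -24.6 res [-0.1 -0.   0.1  0.3 -0.1 -0.1 -0.2 -0.1  0.1  0.5 -0.1 -0.3] sd [0.11 0.1 ]
```

The turn is only about 347° so far, so I'll go on past a full turn and then come back, which also gives readings in reverse.

>>> send_rows:
  commands:
    - [10, 4.1, 0, 2.3, 0]
    - [10, 8.1, 0, 4.8, 0]
    - [10, 11.8, 0, 7.7, 0]
    - [10, 15.2, 0, 11, 0]
    - [10, 18.2, 0, 14.6, 0]

```text
clock: 8.75
eef_pos: [564.9, 40.9, 139.7]
tool_rot: [3.141, 0.005, 0.161]
force: [-6.4, -0.0, 6.4]
width: 17.9
```

```bash
python3 step.py 6 5 f
```

```text
t 8.75 th 52.3 r 45.1 y 11.5 F [-6.3  1.   6.4] Ftan -8.92 Frad -1.06 w 17.9
[[10, 2.6, 0.1, 3.9, 0], [10, 4.9, 0.1, 8.0, 0], [10, 6.8, 0.1, 12.4, 0], [10, 8.1, 0.1, 16.9, 0], [10, 9.0, 0.1, 21.5, 0]] yawerr deg -0.01
```

>>> send_rows:
  commands:
    - [10, 2.6, 0, 3.9, 0]
    - [10, 4.9, 0, 8, 0]
    - [10, 6.8, 0, 12.4, 0]
    - [10, 8.1, 0, 16.9, 0]
    - [10, 9, 0, 21.5, 0]

```text
clock: 9.25
eef_pos: [573.5, 42.4, 119.2]
tool_rot: [3.141, 0.006, 0.161]
force: [-5.5, -1.3, 8.0]
width: 18.0
```

```bash
python3 step.py -6 5 f
```

```text
t 9.25 th 81.1 r 44.9 y 11.5 F [-5.6 -0.4  8. ] Ftan -8.78 Frad -4.3 w 18.0
[[10, -0.9, 0.1, -4.6, 0], [10, -2.4, 0.1, -9.1, 0], [10, -4.3, 0.1, -13.4, 0], [10, -6.7, 0.1, -17.4, 0], [10, -9.5, 0.1, -21.2, 0]] yawerr deg -0.01
```

>>> send_rows:
  commands:
    - [10, -0.9, 0, -4.6, 0]
    - [10, -2.4, 0, -9.1, 0]
    - [10, -4.3, 0, -13.4, 0]
    - [10, -6.7, 0, -17.4, 0]
    - [10, -9.5, 0, -21.2, 0]

```text
clock: 9.75
eef_pos: [564.1, 40.8, 140.9]
tool_rot: [3.141, 0.006, 0.161]
force: [-1.9, -1.9, -3.2]
width: 18.0
```

```bash
python3 step.py -6 5 b
```

```text
t 9.75 th 50.6 r 45.1 y 11.5 F [-2.2 -1.6 -3.2] Ftan 1.08 Frad -3.7 w 18.0
[[10, -3.3, 0.1, -3.4, 0], [10, -6.8, 0.1, -6.5, 0], [10, -10.7, 0.1, -9.2, 0], [10, -14.8, 0.1, -11.5, 0], [10, -19.1, 0.1, -13.4, 0]] yawerr deg -0.01
```

>>> send_rows:
  commands:
    - [10, -3.3, 0, -3.4, 0]
    - [10, -6.8, 0, -6.5, 0]
    - [10, -10.7, 0, -9.2, 0]
    - [10, -14.8, 0, -11.5, 0]
    - [10, -19.1, 0, -13.4, 0]

```text
clock: 10.25
eef_pos: [545.6, 37.7, 154.6]
tool_rot: [3.141, 0.004, 0.162]
force: [0.2, -1.2, -5.0]
width: 18.0
```

```bash
python3 step.py -6 5 b
```

```text
t 10.25 th 20.8 r 45.4 y 11.4 F [ 0.  -1.2 -5. ] Ftan 1.83 Frad -4.7 w 18.0
[[10, -4.6, 0.0, -1.1, 0], [10, -9.2, 0.0, -2.0, 0], [10, -13.9, 0.0, -2.5, 0], [10, -18.6, 0.0, -2.4, 0], [10, -23.3, 0.0, -1.9, 0]] yawerr deg -0.01
```

>>> send_rows:
  commands:
    - [10, -4.6, 0, -1.1, 0]
    - [10, -9.2, 0, -2, 0]
    - [10, -13.9, 0, -2.5, 0]
    - [10, -18.6, 0, -2.4, 0]
    - [10, -23.3, 0, -1.9, 0]

```text
clock: 10.75
eef_pos: [524.0, 34.0, 157.3]
tool_rot: [3.141, 0.0, 0.162]
force: [4.2, -0.6, -2.3]
width: 17.8
```

```bash
python3 step.py -6 5 b; python3 an.py
```

```text
t 10.75 th -7.4 r 45.5 y 11.3 F [ 4.  -1.3 -2.3] Ftan 3.71 Frad -2.79 w 17.8
[[10, -4.6, -0.1, 1.3, 0], [10, -9.1, -0.1, 2.6, 0], [10, -13.4, -0.1, 4.4, 0], [10, -17.6, -0.1, 6.7, 0], [10, -21.5, -0.1, 9.3, 0]] yawerr deg -0.01
centre [-1.49013011  2.5646277 ] [ 0.   0.1  0.2  0.1 -0.1  0.1  0.1  0.1  0.1  0.1 -0.  -0.1  0.   0.1
  0.1  0.1  0.1]
drag 5.04 W 4.05 th0 -20.5 res [ 0.1  0.1  0.2  0.4 -0.1 -0.2 -0.3 -0.1  0.1  0.5 -0.1 -0.2 -0.2 -0.3
 -0.1  0.2  0. ] sd [0.09 0.09]
drag 5.04 W 4.19 th0 -25.1 res [ 0.1  0.1  0.2  0.4 -0.1 -0.2 -0.3 -0.1  0.1  0.5 -0.1 -0.2 -0.2 -0.3
 -0.1  0.2  0. ] sd [0.09 0.09]
drag 5.04 W 4.08 th0 -20.3 res [ 0.1  0.1  0.2  0.4 -0.  -0.1 -0.2 -0.1  0.1  0.5 -0.1 -0.2 -0.2 -0.3
 -0.1  0.2  0.1] sd [0.09 0.09]
drag 5.04 W 4.22 th0 -24.9 res [ 0.1  0.1  0.2  0.4 -0.  -0.1 -0.2 -0.1  0.1  0.5 -0.1 -0.2 -0.2 -0.3
 -0.1  0.2  0.1] sd [0.09 0.09]
```

```bash
python3 step.py -5.2 3 n
```

```text
t 10.75 th -7.4 r 45.5 y 11.3 F [ 4.  -1.3 -2.3] Ftan 3.71 Frad -2.79 w 17.8
[[10, -4.0, -0.1, 1.2, 0], [10, -7.9, -0.1, 2.2, 0], [10, -11.7, -0.1, 3.7, 0]] yawerr deg -0.01
```

>>> send_rows:
  commands:
    - [10, -4, 0, 0.8, 0]
    - [10, -7.9, 0, 1.8, 0]
    - [10, -11.5, 0, 3.3, 0]
    - [10, -11.5, 0, 3.3, 0]
    - [10, -11.5, 0, 3.3, 0]

```text
clock: 11.25
eef_pos: [512.9, 32.2, 154.3]
tool_rot: [3.141, -0.0, 0.161]
force: [2.8, -1.3, -0.0]
width: 18.0
```

```bash
python3 step.py 1 1 n
python3 - <<'E'
from h import *
s,R=st(); print(s['qd'].round(3), s['clock'])
for n in('side','scene'):
    im=ctrl.get_image(n); cv2.imwrite(f'pics/e_{n}.png',im[:,:,::-1])
s,R=st();print(s['qd'].round(3))
E
python3 step.py 1 1 n
```

```text
t 11.25 th -22.0 r 45.5 y 11.2 F [ 2.5 -1.8 -0. ] Ftan 2.36 Frad -0.96 w 18.0
[[10, 0.9, -0.2, 0.1, 0]] yawerr deg -0.01
[ 0.001  0.001  0.001 -0.003  0.002  0.003 -0.002] 11.25
[ 0.001 -0.001  0.     0.     0.001 -0.001 -0.   ]
t 11.35 th -22.1 r 45.4 y 11.2 F [ 3.6 -1.6  2.8] Ftan 4.33 Frad 1.22 w 18.5
[[10, 0.9, -0.2, 0.1, 0]] yawerr deg -0.01
```

View pics/e_side.png

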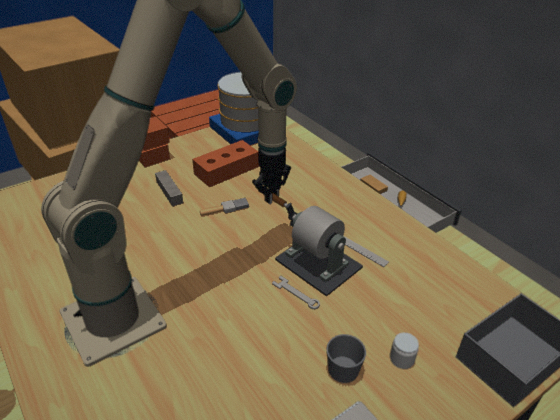

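View pics/e_scene.png

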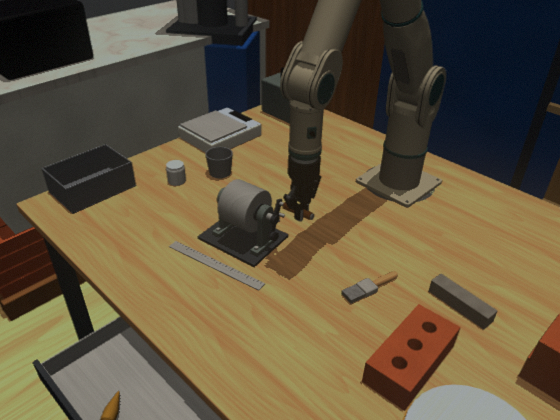

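Run:
```python
from cell import ctrl
print(ctrl.finish_job())
```

```text
the job is handed in; nothing more can be done
None
```

I turned the rotor through more than one full turn (about 405°, forwards), felt where the heavy side was, and handed the job in at 11.35 s. The gripper still held the handle, with the heavy side down to within my uncertainty.

**How the heavy side was found:** 14 force readings while turning forwards and 3 while turning back fitted to within 0.5 N. They gave a weight pull at the handle of about 4.1 N and a drag of about 5.0 N. The heavy side is straight down when the rotor is at about -20° to -25°, so I stopped it there.

**Last checks:**
- **Rotor angle:** it read -22.1°.
- **Rest:** joint speeds were about zero.
- **Grip:** the jaws were shut on the handle at 18 mm.
- **Other things on the bench:** in the side and scene pictures they look to be where they were at the start.

**What disagreed:**
- **Stand position:** my camera fit put the axle about 1.5 mm off sideways and 2.5 mm off in height. I corrected the circle while turning; until then the sideways force on the handle reached about 13 N.
- **Drag:** it came out slightly above the stated 4.7 N.
- **Remaining uncertainty:** the force sensor's zero, read before the grasp, was uncertain by a few tenths of a newton, which leaves the final angle uncertain by about ±3°.

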